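Tip two crates to find the stamped one and push it to the dispatch line

TASK

Two look-alike parts crates stand on the bench; one has a ring-and-bar stamp on its underside. Tip each of them over backwards, away from you, so that both lie on their backs with the undersides showing; then push the stamped one sideways until it lies centred over the flat metal strip on the bench, the dispatch line, still on its back, and leave the other lying where it fell. Only push with the fingers: do not pinch or lift a crate, and do not disturb the other things on the bench.

Things in the scene. Friction and masses are not known exactly. Their poses are not given: they have to be found in the camera images.
- crate_stamped: the stamped crate: off-white, open-topped, empty, 220 g, upright. 58 mm deep (its x) x 110 wide (y) x 100 tall (z), walls 4. Origin: centre of the underside; x to its back (away from robot, 0.05 to 0.4 rad to the right), z up. Underside, recessed 2 mm, has a black ring 44 mm across with an 88 mm bar, hidden till tipped. Pushed near the top of its front it pivots on its bottom back edge, and falls past 30 degrees.
- crate_blank: the other crate, the same in every way but with a plain, unstamped underside; same origin and axes. Which crate stands left and which right of the strip varies.
- crate_stamped_mid (a point): middle of the stamped crate (halfway up, 50 mm above the origin along the crate's z). Once on its back, the crate's x points down, its z away from the robot; it is then 58 mm high and 110 mm wide, this point 29 mm above the bench.
- crate_blank_mid (a point): middle of the unstamped crate (halfway up, 50 mm above the origin along the crate's z)
- dispatch_line: the dispatch line: a flat aluminium strip fixed on the bench between the two crates, 220 mm long (its x, running away from the robot) x 30 mm wide (its y), under 1 mm thick, so that crates slide over it. Origin: its centre
- brass_weight: bystander: brass weight, 34 mm across, 23 mm tall, near the front edge of the bench; origin at its underside
- sample_jar: bystander: screw-top plastic jar with a red lid, 59 mm across, 72 mm tall, beyond the strip; origin at its underside
- beaker: bystander: steel beaker, 77 mm across, 89 mm tall, at the far right; origin at its underside
- pliers: bystander: pliers lying flat, 161 x 56 x 11 mm, at the left; origin at the underside

How it is judged:
By the outcome, as a careful person would: the job done as asked, in the order asked, and still so for the second after the job is handed in, with the robot touching nothing.
It also fails if it takes over 58 s, if anything falls off the work surface, if the arm or the gripper's body presses on something with over 40 N, if the wrist force passes 120 N, or if a joint passes its speed limit or range.

ROBOT

A 7-joint arm with a two-finger parallel gripper is mounted at the origin on a cart in front of the work surface, level with it; the furniture and walls round the work are solid. World frame = base frame: x ahead of the robot, y to its left, z up, the work surface at z = 0. Lengths are in m, angles in rad, forces in N, time in s.
With the tool pointing down it reaches from about 0.4 to 0.875 m from the base axis. Payload 19.3 kg.
Tool frame: the origin (TCP) lies at the very end of the fingers, on their centre line; the grasp point (between the pads) lies 19 mm behind it; z points along the fingers, y is the direction in which the jaws open and shut (so a half turn about z gives the same grasp; the last joint's range is limited). The gripper opens to 85 mm and grips with 20 to 120 N. Pads are 22 mm wide; open, the fingers measure 114 mm over their backs; the gripper's body (76 mm by 85 mm) begins 54 mm behind the grasp point. The pads swing forward as they close: fully open they stand 13 mm farther back than shut.
Start: joints at [1.033, 0.521, -0.036, 1.599, 0.021, 1.021, -0.113], TCP at [0.282, -0.558, 0.231] pointing down, gripper open.
Joint ranges: [-2.91, 2.91], [-0.3, 2.13], [-1.5, 1.42], [0.17, 2.43], [-1.26, 4.41], [0.16, 1.93], [-2.52, 2.52]. Speed limits (rad/s): [1.89, 1.89, 2.39, 2.39, 3.01, 3.01, 3.01].

INTERFACE

Orientations are given as [roll, pitch, yaw] about the fixed x, y, z axes, in that order (R = Rz(yaw) Ry(pitch) Rx(roll)).
In Python, from workcell import bot gives the robot as it stands.
- The arm moves only by the tool apply_moves, never from a script. Its argument "commands" is a list of rows, each an object with "travel": the shift along the tool's x, y, z in m, a list of three; "twist": the turn, a rotation vector about the tool's x, y, z in degrees, a list of three; "claw": the finger opening in m, from 0 to 0.0854. A call has 1 to 10 rows; each row is the pose to reach, as a shift and turn from the pose commanded when the call began, along the tool's axes at that moment; what a row does not reach only later rows make up. A row lasts 1/10 s, in which the tool goes at most 50 mm and 8.59 degrees, less where a joint would pass 70% of its speed; a pose out of reach is approached as far as the arm can. A call with a gripper value outside its range is refused whole. The fingers move at their own pace and stop on an object; "force" is the grip in N (left out, the last holds). Time passes only in rows, so rows that repeat a pose let the fingers close. It gives the time, the measured TCP pose, the force and the opening at its end, in the units of the state.
- bot.observe(): the state, without advancing time (a new reading comes with each control period).
- bot.grab_frame(name): name is "scene" or "top"; returns a dict with "frame" (420x560x3 uint8, blue, green, red), "fx", "fy", "cx", "cy" (pixels), "pose" (4x4, takes a point from camera to world coordinates). Camera axes: x right, y up, looking along -z (the intrinsics and any distortion apply to the point x, -y, -z); pixel columns grow to the right and rows downward; lengths in m; the calibration is good to about 2 mm. A picture is of the moment at which its call begins. There is no depth.
- bot.job_done(): hands the job in, once; it reports no verdict.
The state is a dict: "clock": time; "qpos": joint angles; "qd": joint speeds; "joint_efforts": joint torques, N m; "position": TCP position; "tool_rot": TCP orientation; "force": force on the tool from outside, world axes, zero at the start; "moment": the same for the moment, N m; "grip_width": finger opening in m.
Only numpy, scipy, OpenCV 4.12 (cv2) and the standard library are available. Lean on these libraries where they do the work, as an engineer would, in place of code of your own. Each camera call takes 0.05 s, during which the arm holds its last target.

## Working session

There is one attempt and no reset: what is moved stays moved. The work goes in short steps, Python scripts to look and compute and a tool call to move; the robot and the scene stay as the last step left them, time stands still between calls to the robot, and variables do not carry over. Pictures are saved under pics/ and viewed, and the job is handed in when it is done.

Besides the shell and the picture viewer there is one more tool, called as name([rows], argument=value, ...), one row to a line, values as JSON. apply_moves: Moves the arm, as the interface text tells. Its arguments: {"type":"object","properties":{"commands":{"type":"array"},"force":{"type":"number"}},"required":["commands"]}

```bash
mkdir -p pics; python3 - <<'E'
from workcell import bot
import cv2,pickle,numpy as np
np.set_printoptions(precision=4,suppress=True)
s=bot.observe();print(s)
for n in("scene","top"):
    f=bot.grab_frame(n);cv2.imwrite(f"pics/{n}0.png",f["frame"]);pickle.dump(f,open(f"{n}0.pkl","wb"))
    print(n,[k for k in f],f["fx"],f["fy"],f["cx"],f["cy"]);print(f["pose"]); print({k:f[k] for k in f if k not in("frame","pose")})
E
```

```text
{'clock': 0.0, 'qpos': array([ 1.0328,  0.522 , -0.0363,  1.6   ,  0.0212,  1.0211, -0.1128]), 'qd': array([ 0.0011, -0.0009, -0.0005,  0.0002,  0.0002, -0.0003,  0.0007]), 'joint_efforts': array([ -0.0015, -92.7104,   1.9793, -36.9936,   0.0179,   0.0082,
        -0.    ]), 'position': array([ 0.2816, -0.5576,  0.2307]), 'tool_rot': array([-3.1405,  0.0001,  0.4678]), 'force': array([-0.0201, -0.9531,  0.0344]), 'moment': array([-0.0129, -0.0026, -0.0109]), 'grip_width': 0.08529921177280025}
scene ['frame', 'fx', 'fy', 'cx', 'cy', 'pose'] 427.72948840016835 427.72948840016835 283.63787618361647 211.67596406064507
[[-0.508   0.3496 -0.7872 -0.606 ]
 [-0.8612 -0.2257  0.4555  0.8815]
 [-0.0184  0.9093  0.4157  0.6723]
 [ 0.      0.      0.      1.    ]]
{'fx': 427.72948840016835, 'fy': 427.72948840016835, 'cx': 283.63787618361647, 'cy': 211.67596406064507}
top ['frame', 'fx', 'fy', 'cx', 'cy', 'pose'] 402.39170314796206 402.39170314796206 286.2038071756824 207.68065640997983
[[-0.003   0.9786 -0.2057  0.3349]
 [-1.     -0.0025  0.0027  0.204 ]
 [ 0.0021  0.2057  0.9786  1.1163]
 [ 0.      0.      0.      1.    ]]
{'fx': 402.39170314796206, 'fy': 402.39170314796206, 'cx': 286.2038071756824, 'cy': 207.68065640997983}
```

View pics/scene0.png

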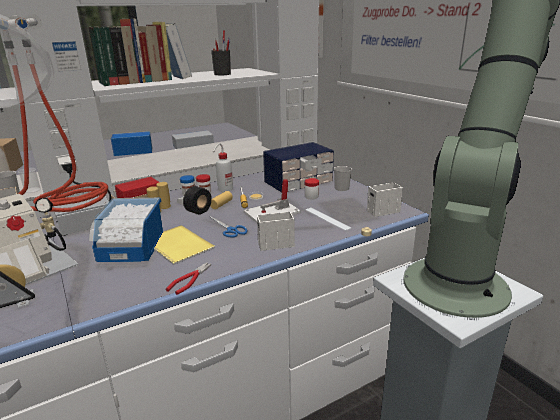

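View pics/top0.png

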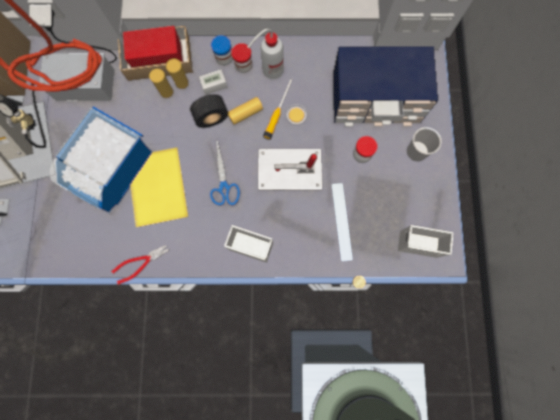

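The top view shows the left crate's opening at about (248,243), the right one at (429,241), the strip from (337,184) to (346,260), the weight at (360,282), the jar at (366,148) and the beaker at (425,143). I'll enlarge it next.

```bash
cat > h.py <<'E'
import numpy as np,cv2,pickle
np.set_printoptions(precision=4,suppress=True)
def ray(f,u,v,z=0.):
    P=f["pose"];d=P[:3,:3]@np.array([(u-f["cx"])/f["fx"],-(v-f["cy"])/f["fy"],-1.])
    o=P[:3,3];return o+d*(z-o[2])/d[2]
def proj(f,p):
    P=f["pose"];c=P[:3,:3].T@(np.asarray(p,float)-P[:3,3])
    return np.array([f["cx"]+f["fx"]*c[0]/-c[2],f["cy"]-f["fy"]*c[1]/-c[2]])
def crop(f,x0,y0,x1,y1,k,name):
    im=cv2.resize(f["frame"][y0:y1,x0:x1],None,fx=k,fy=k,interpolation=cv2.INTER_CUBIC);cv2.imwrite(name,im)
E
python3 - <<'E'
from h import *
f=pickle.load(open("top0.pkl","rb"))
crop(f,210,170,470,300,3,"pics/t0c.png")
g=pickle.load(open("scene0.pkl","rb"))
crop(g,240,150,440,280,4,"pics/s0c.png")
E
```

```text
(no output)
```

View pics/t0c.png

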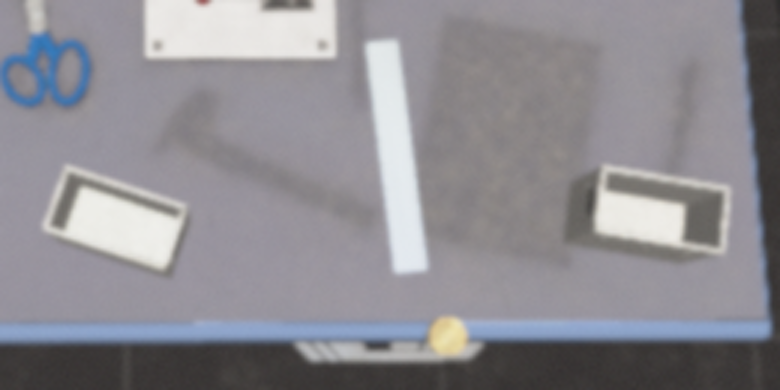

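View pics/s0c.png

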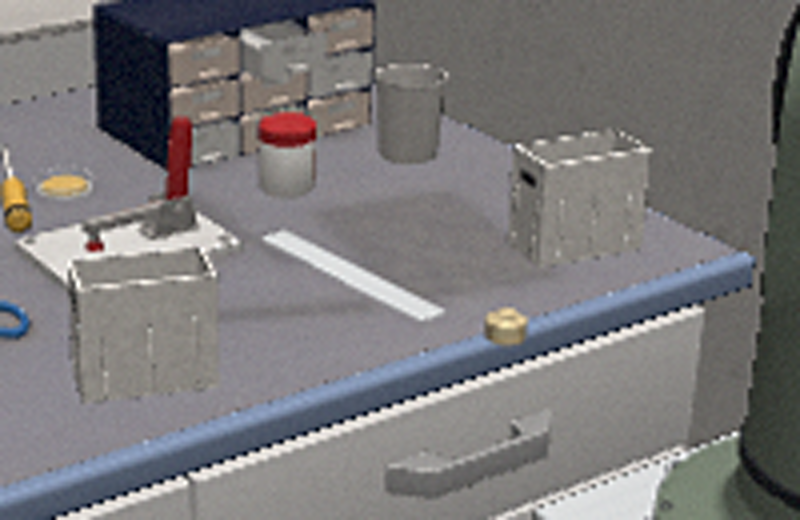

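```bash
cat > m.py <<'E'
from h import *
from scipy.optimize import least_squares
f=pickle.load(open("top0.pkl","rb"));g=pickle.load(open("scene0.pkl","rb"))
T=lambda p:((p[0]+.5)/3-.5+210,(p[1]+.5)/3-.5+170)
S=lambda p:((p[0]+.5)/4-.5+240,(p[1]+.5)/4-.5+150)
# order: back-left,back-right,front-right,front-left
loc=np.array([[29,55],[29,-55],[-29,-55],[-29,55]])/1e3
def fit(cl,nm):
    def r(p,full=False):
        R=np.array([[np.cos(p[2]),-np.sin(p[2])],[np.sin(p[2]),np.cos(p[2])]])
        w=loc@R.T+p[:2]
        return np.concatenate([proj(f,[*w[i],.1])-T(cl[i]) for i in range(4)])
    s=least_squares(r,[.5,0,-.2]);print(nm,s.x,"res",s.fun)
fit([(68,166),(189,205),(173,270),(43,230)],"L")
fit([(602,166),(731,186),(725,253),(592,230)],"R")
st=[ray(f,*T(p),0) for p in[(366,41),(398,39),(428,270),(395,273)]];print("strip",np.array(st)[:,:2],np.mean(st,0))
a=(st[0]+st[1]-st[2]-st[3]);print("yaw",np.arctan2(a[1],a[0]))
print("scene strip",np.array([ray(g,*S(p),0) for p in[(263,238),(284,231),(443,311),(421,320)]])[:,:2])
print("weight",ray(f,*T((447,337)),.023),"jar",ray(f,366,148,.072),"beaker",ray(f,425,142,.089),"plate",[ray(f,*T(p),.01)[:2] for p in[(146,58),(335,58)]])
print("edge right",ray(f,464,240),ray(f,466,278),"front",ray(f,300,277))
print("pliers",ray(f,166,250),ray(f,125,280))
E
python3 m.py
```

```text
L [ 0.4594  0.2957 -0.3035] res [-0.1577  0.0303  0.5178 -0.2991 -1.1303 -0.0507  0.778   0.33  ]
R [ 0.4658 -0.1651 -0.1752] res [-0.1697 -0.5898 -0.2483  0.0532 -0.254   0.1712  0.669   0.3631]
strip [[0.6406 0.0701]
 [0.6425 0.0394]
 [0.4224 0.0188]
 [0.4197 0.0493]] [0.5313 0.0444 0.    ]
yaw 0.09388597915304706
scene strip [[0.6423 0.063 ]
 [0.645  0.0371]
 [0.4281 0.0163]
 [0.4247 0.043 ]]
weight [0.3611 0.0079 0.023 ] jar [ 0.7208 -0.0179  0.072 ] beaker [ 0.7313 -0.1746  0.089 ] plate [array([0.6217, 0.2799]), array([0.6213, 0.1011])]
edge right [ 0.4761 -0.2949  0.    ] [ 0.3716 -0.2906  0.    ] front [0.3756 0.1638 0.    ]
pliers [0.4505 0.5345 0.    ] [0.3689 0.6415 0.    ]
```

```bash
cat > t.py <<'E'
import sys
from h import *
from workcell import bot
from scipy.spatial.transform import Rotation as Ro
# t.py x y z yawdeg : travel/twist from now
def to(p,yaw):
    s=bot.observe();R=Ro.from_euler("xyz",s["tool_rot"])
    T=Ro.from_euler("xyz",[np.pi,0,np.radians(yaw)])
    print(round(s["clock"],2),"travel",R.inv().apply(np.array(p)-s["position"]).round(4),"twist",np.degrees((R.inv()*T).as_rotvec()).round(2),"pos",s["position"],"F",s["force"],"q",s["qpos"])
if __name__=="__main__":
    a=list(map(float,sys.argv[1:]));to(a[:3],a[3])
E
python3 t.py .397 -.153 .231 80
```

```text
0.1 travel [ 0.2854 -0.3091  0.0001] twist [ -0.06  -0.02 -53.2 ] pos [ 0.2817 -0.5576  0.2308] F [-0.7989  0.3096  0.6334] q [ 1.0328  0.5219 -0.0364  1.5999  0.0212  1.0211 -0.1128]
```

apply_moves([
  {"travel":[0.285,-0.309,0],"twist":[0,0,-53.2],"claw":0},
  {"travel":[0.285,-0.309,0],"twist":[0,0,-53.2],"claw":0},
  {"travel":[0.285,-0.309,0],"twist":[0,0,-53.2],"claw":0},
  {"travel":[0.285,-0.309,0],"twist":[0,0,-53.2],"claw":0},
  {"travel":[0.285,-0.309,0],"twist":[0,0,-53.2],"claw":0},
  {"travel":[0.285,-0.309,0],"twist":[0,0,-53.2],"claw":0},
  {"travel":[0.285,-0.309,0],"twist":[0,0,-53.2],"claw":0},
  {"travel":[0.285,-0.309,0],"twist":[0,0,-53.2],"claw":0},
  {"travel":[0.285,-0.309,0],"twist":[0,0,-53.2],"claw":0},
  {"travel":[0.285,-0.309,0],"twist":[0,0,-53.2],"claw":0},
])

```text
clock: 1.1
position: [0.3976, -0.1508, 0.2314]
tool_rot: [3.141, -0.0, 1.401]
force: [-0.0, 0.4, 0.8]
grip_width: -0.0002
```

```bash
python3 t.py .397 -.153 .088 80
```

```text
1.1 travel [-0.0023 -0.0002  0.1434] twist [ 0.01 -0.03  0.26] pos [ 0.3976 -0.1508  0.2314] F [-0.0385  0.3553  0.8351] q [ 0.592   0.2249 -0.4269  2.0783  0.1213  0.8614 -0.0745]
```

apply_moves([
  {"travel":[0,0,0.05],"twist":[0,0,0],"claw":0},
  {"travel":[0,0,0.1],"twist":[0,0,0],"claw":0},
  {"travel":[0,0,0.13],"twist":[0,0,0],"claw":0},
  {"travel":[0,0,0.143],"twist":[0,0,0],"claw":0},
  {"travel":[0,0,0.143],"twist":[0,0,0],"claw":0},
  {"travel":[0,0,0.143],"twist":[0,0,0],"claw":0},
])

```text
clock: 1.7
position: [0.3968, -0.154, 0.0886]
tool_rot: [-3.141, 0.0, 1.396]
force: [-0.1, 0.1, 0.3]
grip_width: -0.0005
```

```bash
python3 - <<'E'
from h import *
from workcell import bot
f=bot.grab_frame("top");crop(f,370,180,470,300,5,"pics/t1.png")
g=bot.grab_frame("scene");crop(g,300,140,440,260,5,"pics/s1.png")
E
python3 t.py .397 -.153 .088 80
```

```text
1.8 travel [ 0.001  -0.0005  0.0012] twist [ 0.08  0.02 -0.04] pos [ 0.3973 -0.1541  0.0892] F [ 0.3592  0.4299 -0.0838] q [ 0.4948  0.474  -0.332   2.21    0.3164  0.4998 -0.2576]
```

View pics/t1.png

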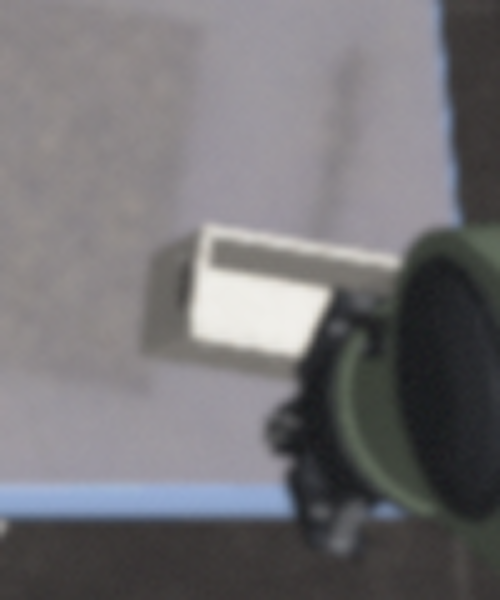

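View pics/s1.png

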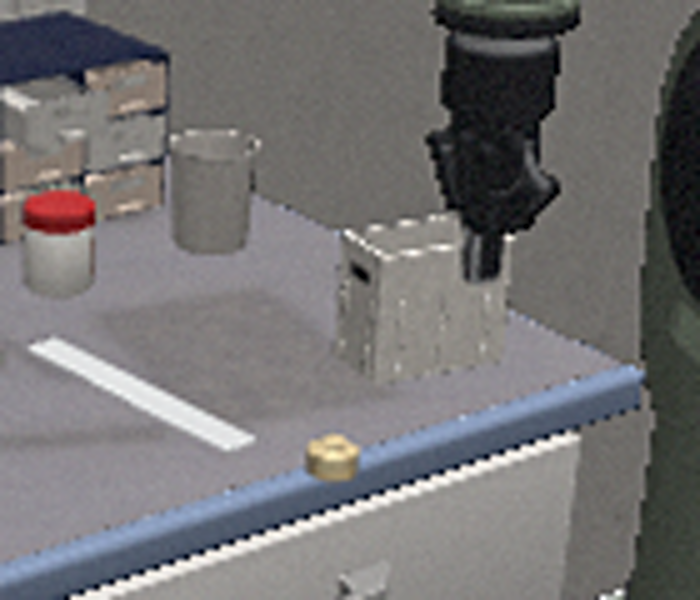

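Gripper is in front of the right crate, clear of it (finger tip at about (483,275) in the scene crop). Now I push.

apply_moves([
  {"travel":[0,0.012,0],"twist":[0,0,0],"claw":0},
  {"travel":[0,0.02,0],"twist":[0,0,0],"claw":0},
  {"travel":[0,0.025,0],"twist":[0,0,0],"claw":0},
  {"travel":[0,0.03,0],"twist":[0,0,0],"claw":0},
  {"travel":[0,0.036,0],"twist":[0,0,0],"claw":0},
  {"travel":[0,0.042,0],"twist":[0,0,0],"claw":0},
  {"travel":[0,0.048,0],"twist":[0,0,0],"claw":0},
  {"travel":[0,0.05,0],"twist":[0,0,0],"claw":0},
])

```text
clock: 2.6
position: [0.4468, -0.1623, 0.0883]
tool_rot: [3.141, -0.0, 1.396]
force: [-0.3, -0.1, 0.7]
grip_width: -0.0001
```

```bash
python3 - <<'E'
from h import *
from workcell import bot
g=bot.grab_frame("scene");crop(g,300,140,440,260,5,"pics/s2.png")
E
python3 t.py .397 -.153 .088 80
```

```text
2.65 travel [ 0.0005 -0.0506  0.0002] twist [ 0.02 -0.01  0.  ] pos [ 0.4468 -0.1623  0.0883] F [-0.2882  0.4193 -0.5351] q [ 0.479   0.5309 -0.3314  2.0897  0.3115  0.5669 -0.2491]
```

View pics/s2.png

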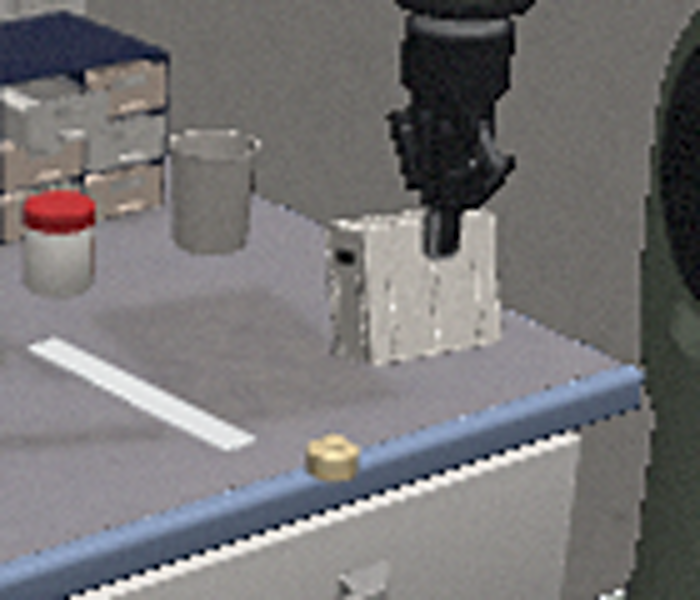

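Crate tipped around 17° with the pivot holding. I'll continue slowly.

apply_moves([
  {"travel":[0,0.005,0],"twist":[0,0,0],"claw":0},
  {"travel":[0,0.01,0],"twist":[0,0,0],"claw":0},
  {"travel":[0,0.014,0],"twist":[0,0,0],"claw":0},
  {"travel":[0,0.018,0],"twist":[0,0,0],"claw":0},
  {"travel":[0,0.022,0],"twist":[0,0,0],"claw":0},
  {"travel":[0,0.026,0],"twist":[0,0,0],"claw":0},
  {"travel":[0,0.03,0],"twist":[0,0,0],"claw":0},
  {"travel":[0,0.03,0],"twist":[0,0,0],"claw":0},
  {"travel":[0,0.03,0],"twist":[0,0,0],"claw":0},
  {"travel":[0,0.03,0],"twist":[0,0,0],"claw":0},
])

```text
clock: 3.65
position: [0.4754, -0.1674, 0.0883]
tool_rot: [-3.141, 0.0, 1.396]
force: [-0.0, 0.2, 0.6]
grip_width: 0.0001
```

```bash
python3 - <<'E'
from h import *
from workcell import bot
g=bot.grab_frame("scene");crop(g,300,140,440,260,5,"pics/s3.png")
E
python3 t.py .397 -.153 .231 80
```

```text
3.7 travel [ 0.0006 -0.0798 -0.1427] twist [-0.01  0.   -0.  ] pos [ 0.4754 -0.1675  0.0883] F [ 0.5748 -0.4689  0.3042] q [ 0.4701  0.5638 -0.3306  2.0175  0.3087  0.6079 -0.2429]
```

View pics/s3.png

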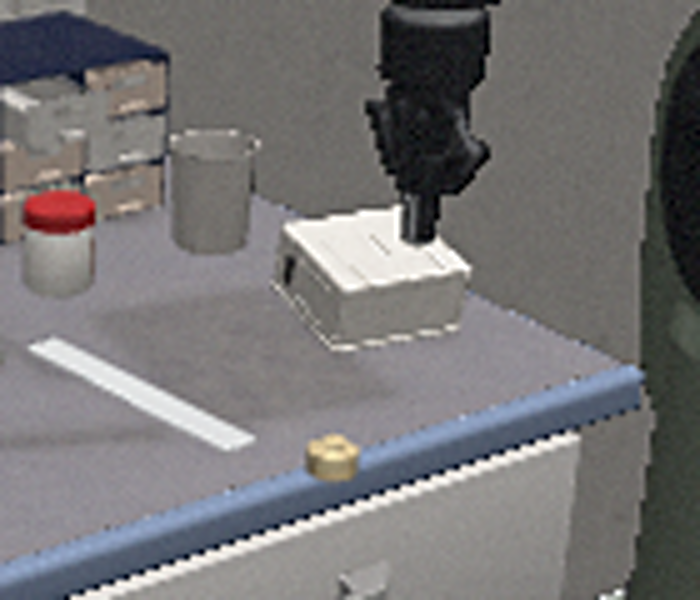

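Right crate lies on its back and its underside (around (400,310)) is plain, so the left one should be the stamped one. Now I go up and across.

apply_moves([
  {"travel":[0,-0.02,-0.05],"twist":[0,0,0],"claw":0},
  {"travel":[0,-0.05,-0.09],"twist":[0,0,0],"claw":0},
  {"travel":[0,-0.07,-0.13],"twist":[0,0,0],"claw":0},
  {"travel":[0,-0.07,-0.13],"twist":[0,0,0],"claw":0},
])

```text
clock: 4.1
position: [0.4063, -0.1557, 0.2228]
tool_rot: [3.136, 0.002, 1.395]
force: [0.9, -0.2, -1.7]
grip_width: -0.0002
```

```bash
python3 t.py .394 .316 .218 72.6
```

```text
4.1 travel [ 0.4623 -0.0944  0.0031] twist [0.35 0.12 7.36] pos [ 0.4063 -0.1557  0.2228] F [ 0.874  -0.1686 -1.6929] q [ 0.5985  0.2517 -0.4357  2.071   0.1448  0.8409 -0.0967]
```

apply_moves([
  {"travel":[0.05,0.01,0],"twist":[0,0,1],"claw":0},
  {"travel":[0.099,0.01,0],"twist":[0,0,2],"claw":0},
  {"travel":[0.148,0.005,0],"twist":[0,0,3],"claw":0},
  {"travel":[0.197,-0.002,0],"twist":[0,0,4],"claw":0},
  {"travel":[0.245,-0.012,0],"twist":[0,0,5],"claw":0},
  {"travel":[0.292,-0.025,0],"twist":[0,0,6],"claw":0},
  {"travel":[0.338,-0.04,0],"twist":[0,0,7.4],"claw":0},
  {"travel":[0.383,-0.058,0],"twist":[0,0,7.4],"claw":0},
  {"travel":[0.426,-0.078,0],"twist":[0,0,7.4],"claw":0},
  {"travel":[0.462,-0.094,0],"twist":[0,0,7.4],"claw":0},
])

```text
clock: 5.1
position: [0.3932, 0.3184, 0.2182]
tool_rot: [-3.141, -0.0, 1.268]
force: [0.1, -0.1, -0.0]
grip_width: -0.0002
```

```bash
python3 t.py .394 .316 .088 72.6
```

```text
5.1 travel [-0.0021  0.0016  0.1302] twist [-0.01 -0.02  0.06] pos [0.3932 0.3184 0.2182] F [ 0.1197 -0.139  -0.0439] q [-0.3405  0.3991 -0.5901  1.9012  0.2745  0.9217 -1.3646]
```

apply_moves([
  {"travel":[-0.001,0.001,0.05],"twist":[0,0,0],"claw":0},
  {"travel":[-0.002,0.001,0.09],"twist":[0,0,0],"claw":0},
  {"travel":[-0.002,0.001,0.12],"twist":[0,0,0],"claw":0},
  {"travel":[-0.002,0.001,0.13],"twist":[0,0,0],"claw":0},
  {"travel":[-0.002,0.001,0.13],"twist":[0,0,0],"claw":0},
])

```text
clock: 5.6
position: [0.3942, 0.3136, 0.0876]
tool_rot: [-3.14, 0.002, 1.267]
force: [-0.5, -0.3, 0.2]
grip_width: -0.0001
```

```bash
python3 - <<'E'
from h import *
from workcell import bot
g=bot.grab_frame("scene");crop(g,220,140,400,260,4,"pics/s4.png")
E
python3 t.py .394 .316 .088 72.6
```

```text
5.65 travel [ 0.0016 -0.0013  0.0008] twist [-0.01 -0.    0.01] pos [0.3948 0.3141 0.0888] F [0.1076 0.2671 0.4181] q [-0.4242  0.5862 -0.4877  2.0103  0.4431  0.6489 -1.5053]
```

View pics/s4.png

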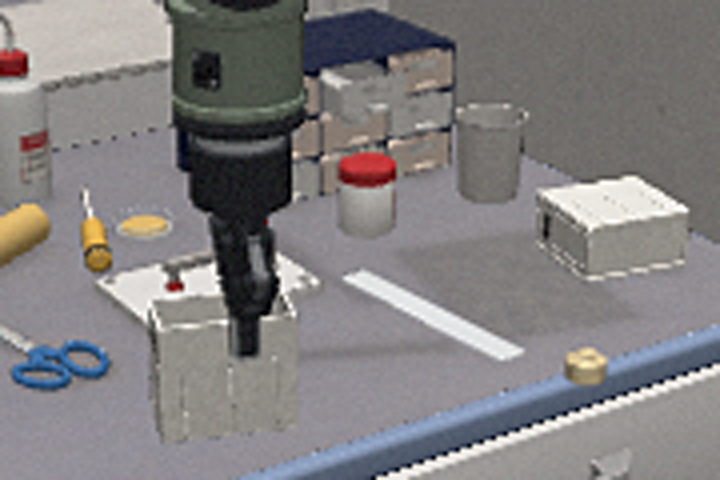

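Finger (245,350) stands before the left crate. Push.

apply_moves([
  {"travel":[0.001,0.012,0],"twist":[0,0,0],"claw":0},
  {"travel":[0.001,0.02,0],"twist":[0,0,0],"claw":0},
  {"travel":[0.001,0.025,0],"twist":[0,0,0],"claw":0},
  {"travel":[0.001,0.03,0],"twist":[0,0,0],"claw":0},
  {"travel":[0.001,0.036,0],"twist":[0,0,0],"claw":0},
  {"travel":[0.001,0.042,0],"twist":[0,0,0],"claw":0},
  {"travel":[0.001,0.047,0],"twist":[0,0,0],"claw":0},
  {"travel":[0.001,0.051,0],"twist":[0,0,0],"claw":0},
  {"travel":[0.001,0.055,0],"twist":[0,0,0],"claw":0},
])

```text
clock: 6.55
position: [0.4479, 0.2981, 0.0883]
tool_rot: [-3.142, 0.0, 1.267]
force: [-0.1, 0.2, 0.7]
grip_width: 0.0003
```

apply_moves([
  {"travel":[0,0.004,0],"twist":[0,0,0],"claw":0},
  {"travel":[0,0.008,0],"twist":[0,0,0],"claw":0},
  {"travel":[0,0.012,0],"twist":[0,0,0],"claw":0},
  {"travel":[0,0.016,0],"twist":[0,0,0],"claw":0},
  {"travel":[0,0.02,0],"twist":[0,0,0],"claw":0},
  {"travel":[0,0.022,0],"twist":[0,0,0],"claw":0},
  {"travel":[0,0.022,0],"twist":[0,0,0],"claw":0},
  {"travel":[0,0.022,0],"twist":[0,0,0],"claw":0},
])

```text
clock: 7.35
position: [0.4684, 0.2918, 0.0883]
tool_rot: [-3.141, 0.0, 1.267]
force: [-0.2, -0.1, -0.1]
grip_width: -0.0
```

```bash
python3 - <<'E'
from h import *
from workcell import bot
g=bot.grab_frame("scene");crop(g,220,140,400,260,4,"pics/s5.png")
E
python3 t.py .394 .316 .088 72.6
```

```text
7.4 travel [ 0.0009 -0.0782  0.0003] twist [-0.01  0.    0.01] pos [0.4683 0.2918 0.0883] F [-0.7187 -0.1502  0.6817] q [-0.3159  0.6437 -0.4858  1.8889  0.4408  0.7163 -1.361 ]
```

View pics/s5.png

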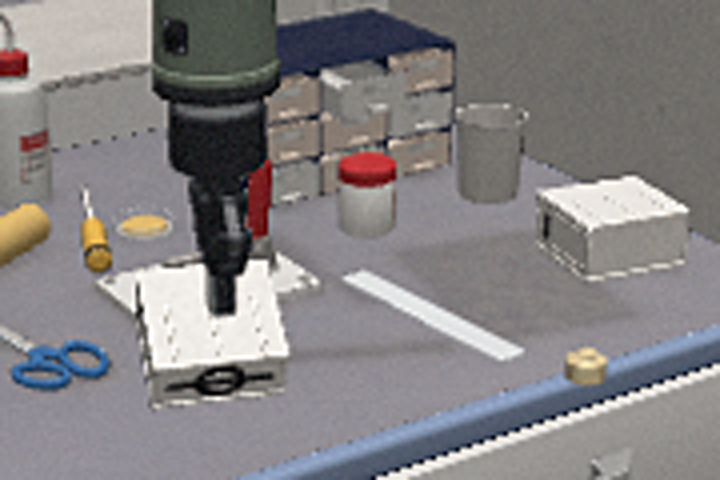

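Both crates are down; the ring-and-bar shows on the left one's underside at (220,380). I raise the arm and move it to the left of that crate.

apply_moves([
  {"travel":[0,0,-0.05],"twist":[0,0,0],"claw":0.05},
  {"travel":[0.04,0,-0.08],"twist":[0,0,0],"claw":0.05},
  {"travel":[0.08,0.01,-0.09],"twist":[0,0,0],"claw":0.05},
  {"travel":[0.12,0.02,-0.09],"twist":[0,0,0],"claw":0.05},
  {"travel":[0.15,0.025,-0.09],"twist":[0,0,0],"claw":0.05},
  {"travel":[0.15,0.025,-0.09],"twist":[0,0,0],"claw":0.05},
  {"travel":[0.15,0.025,-0.09],"twist":[0,0,0],"claw":0.05},
])

```text
clock: 8.1
position: [0.5366, 0.4277, 0.1777]
tool_rot: [-3.141, 0.001, 1.268]
force: [-0.9, -0.6, 0.1]
grip_width: 0.0503
```

```bash
python3 - <<'E'
from h import *
from workcell import bot
f=bot.grab_frame("top");crop(f,210,130,470,300,3,"pics/t6.png");pickle.dump(f,open("t6.pkl","wb"))
g=bot.grab_frame("scene");crop(g,200,140,400,290,4,"pics/s6.png");pickle.dump(g,open("s6.pkl","wb"))
E
python3 t.py .394 .316 .088 72.6
```

```text
8.2 travel [-0.1483 -0.1033  0.0903] twist [ 0.    0.04 -0.01] pos [0.537  0.4266 0.1782] F [ 0.3471 -0.7853  0.5431] q [-0.4476  0.7175 -0.5173  1.4519  0.3794  1.073  -1.3447]
```

View pics/t6.png

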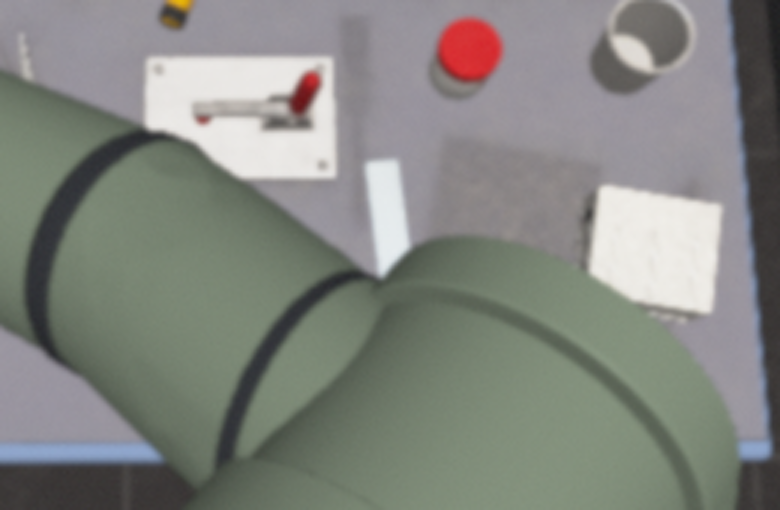

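View pics/s6.png

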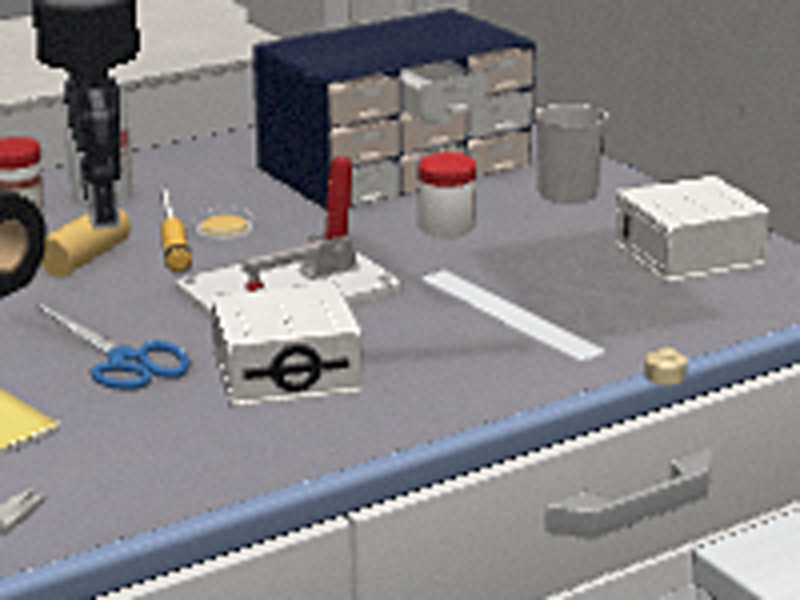

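```bash
cat > m2.py <<'E'
from h import *
from scipy.optimize import least_squares
import sys
def fit(f,pts,x0=(.535,.27,-.3)):
    # pts: list of (loc_x(along crate z, from mid, world fwd), loc_y, z, u, v)
    def w(p,a):
        c,s=np.cos(p[2]),np.sin(p[2]);return [p[0]+c*a[0]-s*a[1],p[1]+s*a[0]+c*a[1],a[2]]
    r=lambda p:np.concatenate([proj(f,w(p,a))-np.array(a[3:]) for a in pts])
    s=least_squares(r,x0,loss="soft_l1");return s.x,r(s.x)
E
python3 - <<'E'
from m2 import *
g=pickle.load(open("s6.pkl","rb"))
S=lambda u,v:((u+.5)/4-.5+200,(v+.5)/4-.5+140)
H=.058
pts=[(-.05,.055,H,*S(226,345)),(-.05,-.055,H,*S(356,334)),(-.05,.055,0,*S(235,404)),(-.05,-.055,0,*S(361,391)),(.05,.055,H,*S(212,298))]
print(fit(g,pts))
print("strip",[ray(g,*S(*p))[:2] for p in[(424,275),(445,269),(606,350),(585,360)]])
print("scissors",[ray(g,*S(*p))[:2] for p in[(95,375),(187,360),(120,388),(40,303),(150,342)]])
print("plate",[ray(g,*S(*p))[:2] for p in[(178,280),(215,300),(400,280)]])
print("yellow",[ray(g,*S(*p))[:2] for p in[(60,428)]])
E
```

```text
(array([ 0.5399,  0.2696, -0.3393]), array([ 0.2281, -0.1288,  1.0447, -0.8042, -1.2292,  0.9204,  0.0134,
        0.5985, -0.2075, -0.9986]))
strip [array([0.6476, 0.0584]), array([0.6485, 0.0336]), array([0.4282, 0.0129]), array([0.4228, 0.0401])]
scissors [array([0.6253, 0.409 ]), array([0.6082, 0.33  ]), array([0.5918, 0.4006]), array([0.7887, 0.3945]), array([0.6579, 0.3422])]
plate [array([0.7658, 0.2627]), array([0.7057, 0.2534]), array([0.6503, 0.084 ])]
yellow [array([0.5544, 0.47  ])]
```

The scene crop shows the stamped crate's front face from (226,345) to (361,391), scissors around (135,365). Fingers at z≥30 mm will clear the scissors. I go to the crate's left side.

apply_moves([
  {"travel":[-0.03,0.02,0.03],"twist":[0,0,0],"claw":0.04},
  {"travel":[-0.067,0.037,0.05],"twist":[0,0,0],"claw":0.04},
  {"travel":[-0.067,0.037,0.095],"twist":[0,0,0],"claw":0.04},
  {"travel":[-0.067,0.037,0.13],"twist":[0,0,0],"claw":0.04},
  {"travel":[-0.067,0.037,0.148],"twist":[0,0,0],"claw":0.04},
  {"travel":[-0.067,0.037,0.148],"twist":[0,0,0],"claw":0.04},
])

```text
clock: 8.8
position: [0.5515, 0.3515, 0.0287]
tool_rot: [-3.14, 0.002, 1.267]
force: [0.6, -0.7, 0.0]
grip_width: 0.0402
```

```bash
python3 - <<'E'
from h import *
from workcell import bot
g=bot.grab_frame("scene");crop(g,200,140,400,290,4,"pics/s7.png")
E
python3 t.py .394 .316 .088 72.6
```

```text
8.85 travel [-0.082  -0.1402 -0.0573] twist [-0.03  0.03  0.01] pos [0.5522 0.3523 0.0305] F [-0.378   0.5685 -0.2067] q [-0.3728  0.8514 -0.449   1.6213  0.4816  0.7819 -1.3392]
```

View pics/s7.png

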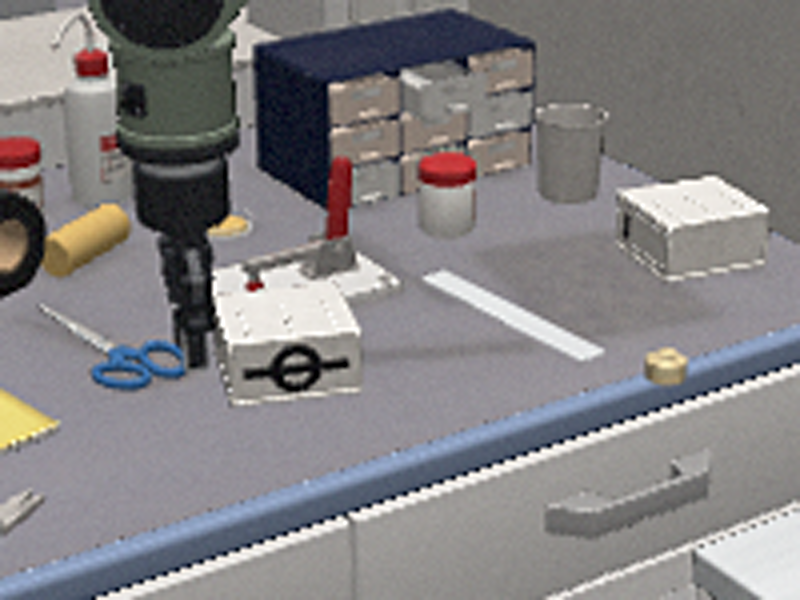

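apply_moves([
  {"travel":[-0.008,0,0],"twist":[0,0,0],"claw":0.04},
  {"travel":[-0.014,0,0],"twist":[0,0,0],"claw":0.04},
  {"travel":[-0.022,0.003,0],"twist":[0,0,-1],"claw":0.04},
  {"travel":[-0.031,0.006,0],"twist":[0,0,-2.5],"claw":0.04},
  {"travel":[-0.04,0.009,0],"twist":[0,0,-4],"claw":0.04},
  {"travel":[-0.049,0.012,0],"twist":[0,0,-5.5],"claw":0.04},
  {"travel":[-0.058,0.015,0],"twist":[0,0,-7],"claw":0.04},
  {"travel":[-0.067,0.018,0],"twist":[0,0,-8.5],"claw":0.04},
  {"travel":[-0.076,0.021,0],"twist":[0,0,-10],"claw":0.04},
  {"travel":[-0.085,0.024,0],"twist":[0,0,-11],"claw":0.04},
])

```text
clock: 9.85
position: [0.55, 0.2632, 0.0304]
tool_rot: [3.142, -0.0, 1.461]
force: [0.4, 1.9, 1.3]
grip_width: 0.0401
```

```bash
python3 - <<'E'
from h import *
from workcell import bot
g=bot.grab_frame("scene");crop(g,200,140,400,290,4,"pics/s8.png");pickle.dump(g,open("s8.pkl","wb"))
E
python3 t.py .394 .316 .088 90
```

```text
9.9 travel [ 0.0371 -0.1615 -0.0578] twist [ 0.01  0.07 -6.34] pos [0.5504 0.2612 0.0303] F [ 1.1173 -0.5953  0.6737] q [-0.2088  0.8077 -0.4944  1.7512  0.5459  0.7241 -1.1034]
```

View pics/s8.png

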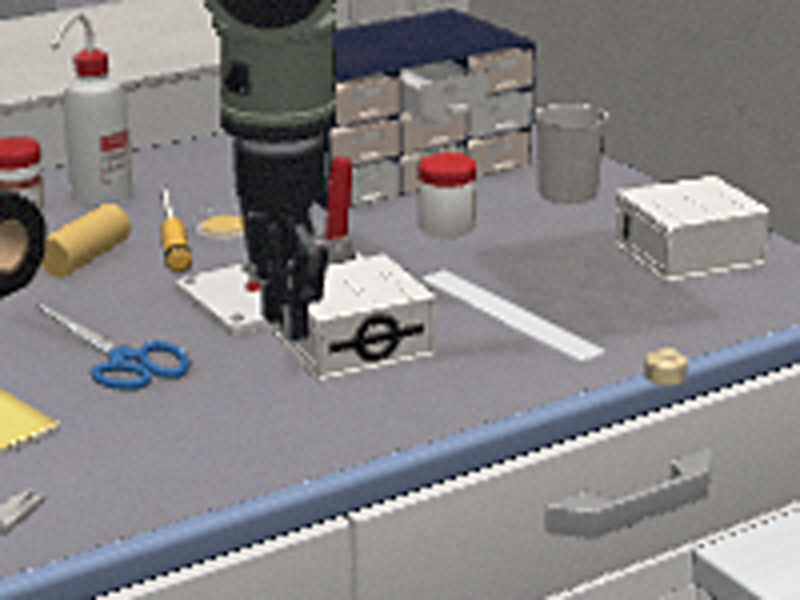

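```bash
python3 - <<'E'
from m2 import *
g=pickle.load(open("s8.pkl","rb"))
S=lambda u,v:((u+.5)/4-.5+200,(v+.5)/4-.5+140)
H=.058
pts=[(-.05,-.055,H,*S(434,297)),(-.05,.055,0,*S(322,376)),(-.05,-.055,0,*S(434,354)),(-.05,.055,H,*S(315,318)),(.05,-.055,H,*S(389,255))]
print(fit(g,pts,(.54,.18,-.1)))
E
```

```text
(array([ 0.5573,  0.1906, -0.1485]), array([ 0.3962, -0.5792, -1.1614,  0.8167,  0.3   ,  0.3249,  0.1888,
       -0.1266, -0.0861, -0.6544]))
```

Crate at about (0.557, 0.19), yaw −0.15, fingers flush on its left side. I continue along tool −x for most of the remaining 150 mm.

apply_moves([
  {"travel":[-0.008,0,0],"twist":[0,0,0],"claw":0.04},
  {"travel":[-0.02,0,0],"twist":[0,0,0],"claw":0.04},
  {"travel":[-0.034,0,0],"twist":[0,0,0],"claw":0.04},
  {"travel":[-0.048,0,0],"twist":[0,0,0],"claw":0.04},
  {"travel":[-0.062,0,0],"twist":[0,0,0],"claw":0.04},
  {"travel":[-0.076,0,0],"twist":[0,0,0],"claw":0.04},
  {"travel":[-0.09,0,0],"twist":[0,0,0],"claw":0.04},
  {"travel":[-0.102,0,0],"twist":[0,0,0],"claw":0.04},
  {"travel":[-0.112,0,0],"twist":[0,0,0],"claw":0.04},
  {"travel":[-0.12,0,0],"twist":[0,0,0],"claw":0.04},
])

```text
clock: 10.9
position: [0.5365, 0.1439, 0.0303]
tool_rot: [-3.142, 0.0, 1.459]
force: [-0.0, 1.5, -0.0]
grip_width: 0.0401
```

apply_moves([
  {"travel":[-0.006,0,0],"twist":[0,0,0],"claw":0.04},
  {"travel":[-0.01,0,0],"twist":[0,0,0],"claw":0.04},
  {"travel":[-0.01,0,0],"twist":[0,0,0],"claw":0.04},
])

```text
clock: 11.2
position: [0.5354, 0.1344, 0.0302]
tool_rot: [-3.141, 0.0, 1.459]
force: [0.4, 1.2, -0.8]
grip_width: 0.0401
```

```bash
python3 - <<'E'
from h import *
from workcell import bot
f=bot.grab_frame("top");crop(f,270,130,450,280,4,"pics/t9.png");pickle.dump(f,open("t9.pkl","wb"))
g=bot.grab_frame("scene");crop(g,260,150,400,270,5,"pics/s9.png");pickle.dump(g,open("s9.pkl","wb"))
E
python3 t.py .394 .316 .088 90
```

```text
11.3 travel [ 0.1641 -0.1607 -0.0578] twist [-0.01  0.01 -6.39] pos [0.5354 0.135  0.0302] F [0.8558 0.1548 0.7097] q [-0.0035  0.7458 -0.4922  1.9062  0.573   0.6329 -0.9701]
```

View pics/t9.png

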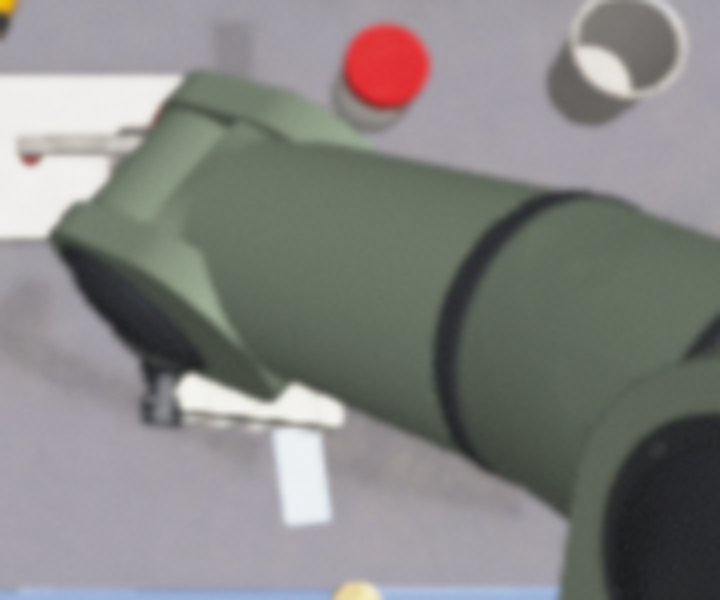

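View pics/s9.png

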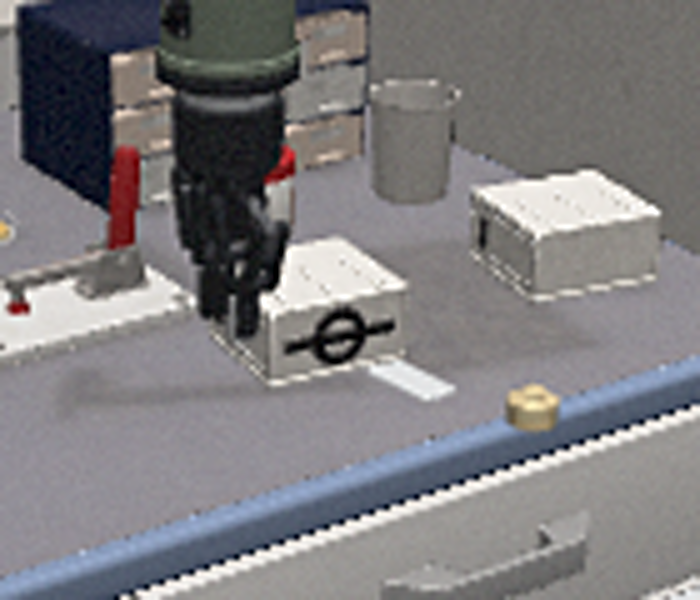

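```bash
python3 - <<'E'
from m2 import *
g=pickle.load(open("s9.pkl","rb"));f=pickle.load(open("t9.pkl","rb"))
S=lambda u,v:((u+.5)/5-.5+260,(v+.5)/5-.5+150)
T=lambda u,v:((u+.5)/4-.5+270,(v+.5)/4-.5+130)
H=.058
pts=[(-.05,-.055,H,*S(405,290)),(-.05,.055,0,*S(272,384)),(-.05,-.055,0,*S(404,357)),(-.05,.055,H,*S(266,320)),(.05,-.055,H,*S(342,238))]
print(fit(g,pts,(.54,.06,-.1)))
print("scene strip near",ray(g,*S(456,387)),ray(g,*S(430,400)))
print("top front edge",ray(f,*T(344,416),H),ray(f,*T(178,408),H),"strip near",ray(f,*T(331,522)),ray(f,*T(285,526)))
E
```

```text
(array([ 0.5392,  0.0652, -0.1356]), array([ 0.5822, -0.6995, -1.0567,  1.1398,  0.174 ,  0.7228,  0.3133,
       -1.17  , -0.273 , -0.1879]))
scene strip near [0.4295 0.0133 0.    ] [0.4235 0.0408 0.    ]
top front edge [0.4865 0.0172 0.058 ] [0.4922 0.1272 0.058 ] strip near [0.4211 0.0187 0.    ] [0.4185 0.0506 0.    ]
```

apply_moves([
  {"travel":[-0.005,0,0],"twist":[0,0,0],"claw":0.04},
  {"travel":[-0.012,0,0],"twist":[0,0,0],"claw":0.04},
  {"travel":[-0.017,0,0],"twist":[0,0,0],"claw":0.04},
  {"travel":[-0.02,0,0],"twist":[0,0,0],"claw":0.04},
  {"travel":[-0.02,0,0],"twist":[0,0,0],"claw":0.04},
  {"travel":[-0.02,0,0],"twist":[0,0,0],"claw":0.04},
])

```text
clock: 11.9
position: [0.5332, 0.1149, 0.0303]
tool_rot: [-3.141, 0.0, 1.459]
force: [-0.3, -0.6, 0.7]
grip_width: 0.0402
```

apply_moves([
  {"travel":[0.03,0,0],"twist":[0,0,0],"claw":0.04},
  {"travel":[0.06,0,-0.03],"twist":[0,0,0],"claw":0.04},
  {"travel":[0.1,0,-0.07],"twist":[0,0,0],"claw":0.04},
  {"travel":[0.14,-0.03,-0.1],"twist":[0,0,0],"claw":0.04},
  {"travel":[0.18,-0.06,-0.1],"twist":[0,0,0],"claw":0.04},
  {"travel":[0.22,-0.09,-0.1],"twist":[0,0,0],"claw":0.04},
  {"travel":[0.26,-0.11,-0.1],"twist":[0,0,0],"claw":0.04},
  {"travel":[0.3,-0.11,-0.1],"twist":[0,0,0],"claw":0.04},
  {"travel":[0.33,-0.11,-0.1],"twist":[0,0,0],"claw":0.04},
  {"travel":[0.33,-0.11,-0.1],"twist":[0,0,0],"claw":0.04},
])

```text
clock: 12.9
position: [0.4589, 0.4598, 0.1301]
tool_rot: [-3.14, -0.002, 1.463]
force: [-0.9, -1.5, 0.1]
grip_width: 0.0401
```

```bash
python3 - <<'E'
from h import *
from workcell import bot
f=bot.grab_frame("top");crop(f,270,130,450,280,4,"pics/t10.png");pickle.dump(f,open("t10.pkl","wb"))
g=bot.grab_frame("scene");crop(g,260,150,400,270,5,"pics/s10.png");pickle.dump(g,open("s10.pkl","wb"))
E
python3 t.py .394 .316 .088 90
```

```text
13.0 travel [-0.1459 -0.0503  0.0419] twist [-0.03  0.04 -6.34] pos [0.4602 0.4555 0.1298] F [ 0.4676 -0.2536 -0.0587] q [-0.5084  0.728  -0.5705  1.5997  0.457   0.9511 -1.3442]
```

View pics/t10.png

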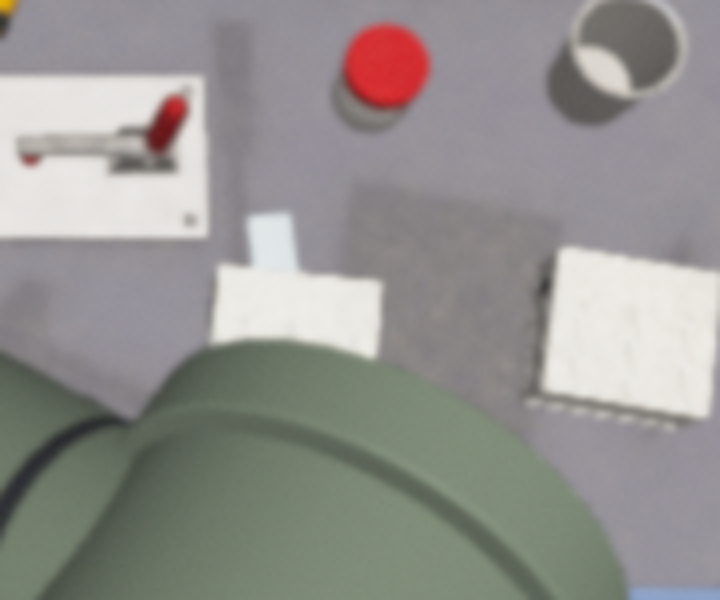

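View pics/s10.png

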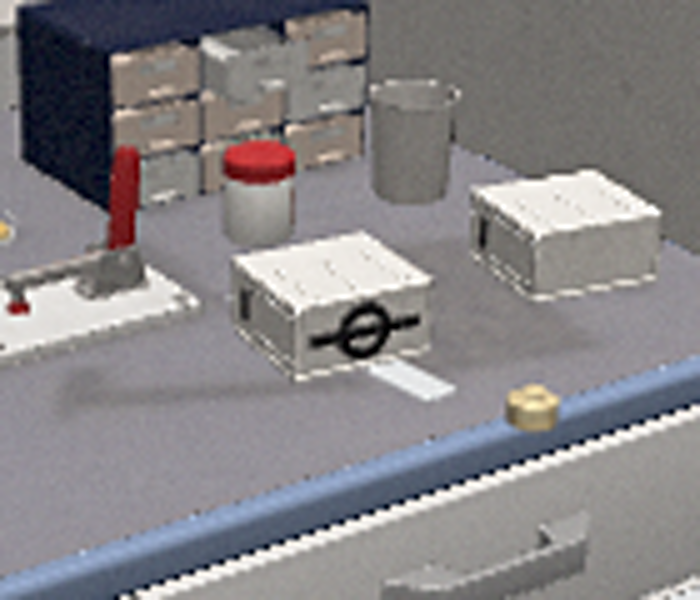

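```bash
python3 - <<'E'
from m2 import *
g=pickle.load(open("s10.pkl","rb"));f=pickle.load(open("t10.pkl","rb"))
S=lambda u,v:((u+.5)/5-.5+260,(v+.5)/5-.5+150)
T=lambda u,v:((u+.5)/4-.5+270,(v+.5)/4-.5+130)
H=.058
pts=[(-.05,-.055,H,*S(431,280)),(-.05,.055,0,*S(297,383)),(-.05,-.055,0,*S(431,357)),(-.05,.055,H,*S(295,312)),(.05,-.055,H,*S(368,232)),(.05,.055,H,*S(233,259))]
print(fit(g,pts,(.54,.06,-.1)))
a,b=ray(g,*S(298,383)),ray(g,*S(431,358));c=(ray(g,*S(366,369))+ray(g,*S(404,362)))/2
print("scene front corners",a,b,(a+b)/2,"strip there",c)
print("scene strip near",ray(g,*S(456,387)),ray(g,*S(430,400)))
print("top back edge",ray(f,*T(218,263),H),ray(f,*T(383,281),H),"strip far",ray(f,*T(247,213)),ray(f,*T(291,210)))
E
```

```text
(array([ 0.5352,  0.0446, -0.1341]), array([ 0.7392,  0.3828, -0.5075,  0.346 ,  0.0493, -0.242 ,  0.1527,
       -0.5162, -0.3823,  0.1892, -0.0042, -0.2461]))
scene front corners [0.4939 0.1022 0.    ] [ 0.4755 -0.0008  0.    ] [0.4847 0.0507 0.    ] strip there [0.4835 0.0341 0.    ]
scene strip near [0.4295 0.0133 0.    ] [0.4235 0.0408 0.    ]
top back edge [0.5911 0.0984 0.058 ] [ 0.5783 -0.0127  0.058 ] strip far [0.642  0.0709 0.    ] [0.6441 0.0393 0.    ]
```

Both cameras say about 5 mm remains. I return for a final slow nudge.

apply_moves([
  {"travel":[-0.05,0,0],"twist":[0,0,0],"claw":0.04},
  {"travel":[-0.09,0.03,0],"twist":[0,0,0],"claw":0.04},
  {"travel":[-0.13,0.06,0],"twist":[0,0,0],"claw":0.04},
  {"travel":[-0.17,0.09,0],"twist":[0,0,0],"claw":0.04},
  {"travel":[-0.21,0.11,0.01],"twist":[0,0,0],"claw":0.04},
  {"travel":[-0.25,0.11,0.04],"twist":[0,0,0],"claw":0.04},
  {"travel":[-0.28,0.11,0.08],"twist":[0,0,0],"claw":0.04},
  {"travel":[-0.3,0.11,0.1],"twist":[0,0,0],"claw":0.04},
  {"travel":[-0.315,0.11,0.1],"twist":[0,0,0],"claw":0.04},
  {"travel":[-0.315,0.11,0.1],"twist":[0,0,0],"claw":0.04},
])

```text
clock: 14.0
position: [0.5349, 0.1273, 0.0309]
tool_rot: [-3.141, 0.001, 1.456]
force: [0.7, 0.3, 1.1]
grip_width: 0.0399
```

```bash
python3 t.py .5327 .110 .0303 83.6
```

```text
14.0 travel [-0.0175 -0.0002  0.0006] twist [-0.01  0.08 -0.17] pos [0.5349 0.1273 0.0309] F [0.6589 0.2506 1.1407] q [ 0.0093  0.7423 -0.4921  1.9119  0.5739  0.6313 -0.9627]
```

apply_moves([
  {"travel":[-0.008,0,0],"twist":[0,0,0],"claw":0.04},
  {"travel":[-0.013,0,0],"twist":[0,0,0],"claw":0.04},
  {"travel":[-0.017,0,0],"twist":[0,0,0],"claw":0.04},
  {"travel":[-0.02,0,0],"twist":[0,0,0],"claw":0.04},
  {"travel":[-0.02,0,0],"twist":[0,0,0],"claw":0.04},
  {"travel":[-0.02,0,0],"twist":[0,0,0],"claw":0.04},
])

```text
clock: 14.6
position: [0.5327, 0.1102, 0.0303]
tool_rot: [-3.142, 0.0, 1.459]
force: [-0.2, -0.1, -0.4]
grip_width: 0.04
```

apply_moves([
  {"travel":[0.03,0,0],"twist":[0,0,0],"claw":0.04},
  {"travel":[0.06,0,-0.03],"twist":[0,0,0],"claw":0.04},
  {"travel":[0.1,0,-0.07],"twist":[0,0,0],"claw":0.04},
  {"travel":[0.14,-0.03,-0.1],"twist":[0,0,0],"claw":0.04},
  {"travel":[0.18,-0.06,-0.12],"twist":[0,0,0],"claw":0.04},
  {"travel":[0.22,-0.09,-0.14],"twist":[0,0,0],"claw":0.04},
  {"travel":[0.26,-0.11,-0.15],"twist":[0,0,0],"claw":0.04},
  {"travel":[0.3,-0.11,-0.15],"twist":[0,0,0],"claw":0.04},
  {"travel":[0.33,-0.11,-0.15],"twist":[0,0,0],"claw":0.04},
  {"travel":[0.33,-0.11,-0.15],"twist":[0,0,0],"claw":0.04},
])

```text
clock: 15.6
position: [0.4581, 0.4553, 0.1802]
tool_rot: [-3.14, -0.002, 1.464]
force: [-0.7, -1.5, -1.2]
grip_width: 0.0397
```

```bash
python3 - <<'E'
from h import *
from workcell import bot
f=bot.grab_frame("top");crop(f,270,130,450,280,4,"pics/t11.png");pickle.dump(f,open("t11.pkl","wb"))
g=bot.grab_frame("scene");crop(g,260,150,400,270,5,"pics/s11.png");pickle.dump(g,open("s11.pkl","wb"))
E
python3 t.py .394 .316 .088 90
```

```text
15.7 travel [-0.1411 -0.0502  0.0919] twist [-0.04  0.04 -6.32] pos [0.4595 0.4507 0.1797] F [-0.118  -0.4201 -0.1469] q [-0.4821  0.6682 -0.6038  1.5731  0.4212  1.0344 -1.314 ]
```

View pics/t11.png

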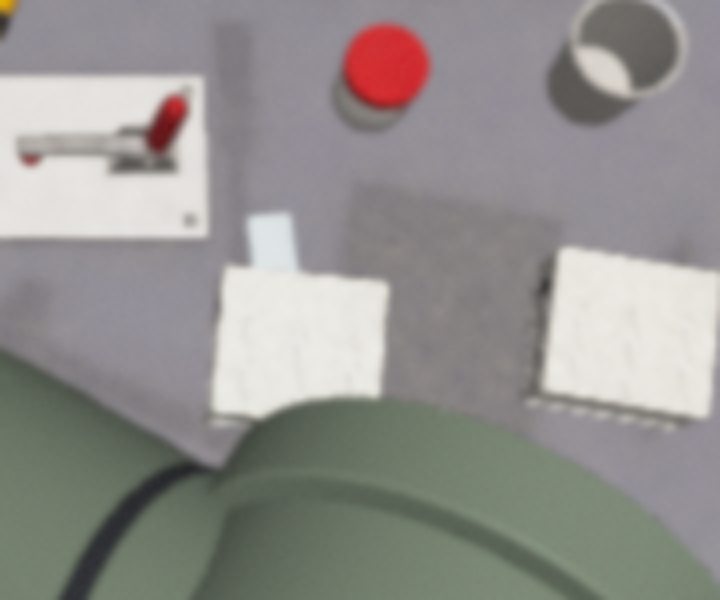

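View pics/s11.png

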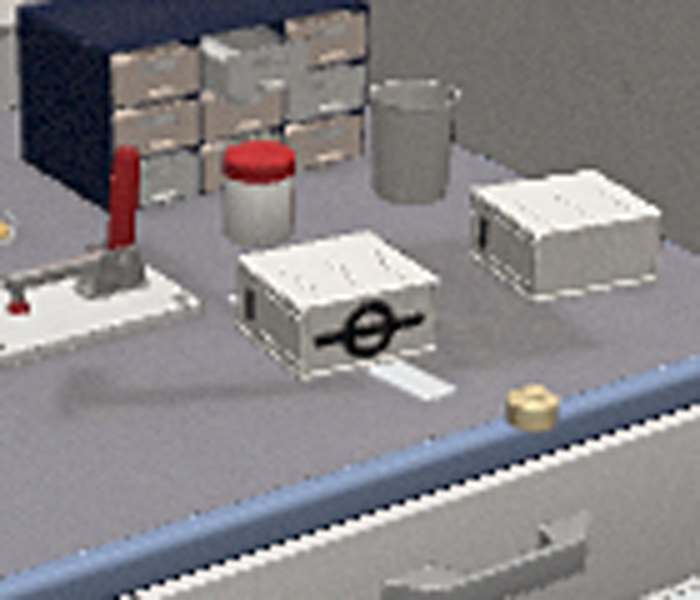

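```bash
python3 - <<'E'
from m2 import *
g=pickle.load(open("s11.pkl","rb"));f=pickle.load(open("t11.pkl","rb"))
S=lambda u,v:((u+.5)/5-.5+260,(v+.5)/5-.5+150)
T=lambda u,v:((u+.5)/4-.5+270,(v+.5)/4-.5+130)
H=.058
pts=[(-.05,-.055,H,*S(438,278)),(-.05,.055,0,*S(304,380)),(-.05,-.055,0,*S(437,355)),(-.05,.055,H,*S(301,310)),(.05,-.055,H,*S(374,231)),(.05,.055,H,*S(239,257))]
print(fit(g,pts,(.54,.06,-.1)))
a,b=ray(g,*S(305,380)),ray(g,*S(437,356));c=(ray(g,*S(370,368))+ray(g,*S(408,361)))/2
print("scene front",(a+b)/2,"strip there",c)
pt=[(.05,.055,H,*T(225,264)),(.05,-.055,H,*T(389,282)),(-.05,.055,H,*T(210,412))]
print("top",fit(f,pt,(.54,.05,-.1)))
E
```

```text
(array([ 0.5356,  0.0388, -0.1352]), array([ 0.5656,  0.3992, -0.633 ,  0.5052,  0.0579, -0.2469,  0.2474,
       -0.5341, -0.3688,  0.0382,  0.073 , -0.2272]))
scene front [0.4855 0.0444 0.    ] strip there [0.4832 0.0308 0.    ]
top (array([ 0.5338,  0.0447, -0.1166]), array([ 0.0561,  0.1934, -0.3662,  0.2075,  0.295 , -0.4004]))
```

Both cameras put the crate within 2 mm of the strip's centreline. The arm is clear, so I hand the job in.

```bash
python3 -c "
from workcell import bot
print(bot.job_done(), bot.observe()['clock'])"
```

```text
the job is handed in; nothing more can be done
the job is handed in; nothing more can be done
```

I tipped both crates onto their backs, the right one first, then the left. The left one showed the ring-and-bar stamp. I pushed it sideways onto the dispatch line with two parted fingers, then gave it a last nudge of about 5 mm. The blank crate still lies where it fell, and I handed the job in about 16 s into the robot's clock.

**Position:** the top camera puts the stamped crate's middle at (0.534, 0.045), with the strip's centreline there at y = 0.045. The scene camera puts it about 2 mm to the left of the strip. The two cameras disagreed by up to 8 mm on the strip's absolute position, so I compared crate and strip within each picture.

**Angle:** the crate is turned about 0.12 to 0.14 rad to the right, so it is not square to the strip, which runs about 0.09 rad the other way. I didn't correct this.

**Rest of the bench:** in the last pictures the jar, beaker, brass weight and lever stand looked unmoved. The pliers and scissors were outside those final views. The largest force reading I saw was about 2 N, and the arm was clear of everything at hand-in.

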